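# Load the air rocket and draw its pump

## Task

Get the classroom air-rocket launcher ready to fire: stand the tall finned rocket upright in the middle of the small raised launch pad and let go of it. Then take the pump rod by its T-bar and draw it gently straight up about 45 mm, so that the dark ring on the rod has just come clear of the barrel, without forcing it sideways or pulling it out. Finish holding the rod there: do not let go of it, and leave the short nose cone, the glass jars and the paint pots where they stand.

Things in the scene. Friction and masses are not known exactly. Their poses are not given: they have to be found in the camera images.
- rocket: Tall rocket, plain grey plastic, about 35 g, standing upright on the desk. 95 mm tall; round body 26 mm in diameter up to 65 mm above its base, then tapering to a point; four thin fins (40 mm across) on the lowest 26 mm. Grip the body about 50 mm above the base. Origin: centre of its flat underside; z up along its axis.
- rod: Pump rod, about 0.2 kg, loose in the bore, foot 95 mm below the mouth at first; drops if let go. Steel, 20 mm thick. Black T-bar on top: 70 mm along x, 16 mm wide (y), 18 mm high, centred 135 mm above the foot, 40 mm above the barrel when down; any yaw. Dark ring 54 to 60 mm above the foot, clear of the barrel at 41 mm of lift. Origin: centre of the foot; z up the rod.
- pad_top (a point): Centre of the top face of the launch pad, a flat aluminium disc 50 mm in diameter, 75 mm above the desk on a slim post at one end of the launcher's plywood board (board 110 x 250 mm, fixed to the desk). The pad is 170 mm from the pump's axis. z up.
- pump_mouth (a point): Centre of the mouth of the bore in the top face of the pump barrel, an upright aluminium block 52 mm square whose top is 125 mm above the desk, at the other end of the same board (the pad lies along this frame's +y). The bore is vertical, 21.5 mm in diameter and 95 mm deep. z up, along the bore.
- cone: A short plain nose cone of the same grey plastic, without fins, 34 mm in diameter and 50 mm tall, standing on the desk: not to be used or disturbed. Origin: centre of its underside.
- jar: An open glass jar 60 mm in diameter, 72 mm tall, standing on the desk: leave alone. Origin: centre of its underside.
- pot_a: A small capped paint pot, 36 mm in diameter and 34 mm tall, standing on the launcher's board between pump and pad: leave alone. Origin: centre of its underside.
- pot_b: Another paint pot of the same kind, standing on the desk: leave alone. Origin: centre of its underside.

How it is judged (in metres and radians):
On the way, in this order (a step that is already met when the one before it is completed fails the run):
1. the tall rocket stands upright on the launch pad, let go, while the rod is still down (horizontal distance between rocket and pad_top below 0.01 m and z of rocket in the frame of pad_top between -0.004 and 0.004 m and angle between rocket's own z axis and vertical below 0.1 rad and contact force between each of the fingers, the arm and rocket below 0.05 N and linear speed of rocket below 0.02 m/s and z of rod in the frame of pump_mouth below -0.088 m), for 0.2 s.
2. the pump rod is drawn up about 45 mm in the gripper (z of rod in the frame of pump_mouth between -0.058 and -0.04 m and angle between the z axis of rod and the z axis of pump_mouth, either way round below 0.04 rad and horizontal distance between rod and pump_mouth below 0.004 m and contact force between the fingers and rod above 1 N and linear speed of rod below 0.015 m/s), for 0.3 s.
At the end, for the whole second after the job is handed in: The tall rocket stands upright (within 0.1 rad) and untouched on the launch pad, its axis within 10 mm of the pad's centre; the pump rod is raised 37 to 55 mm from its lowest position, still in the bore and in line with it, at rest and gripped by the fingers (all of step 2 and horizontal distance between rocket and pad_top below 0.01 m and z of rocket in the frame of pad_top between -0.004 and 0.004 m and angle between rocket's own z axis and vertical below 0.1 rad and contact force between each of the fingers, the arm and rocket below 0.05 N and linear speed of rocket below 0.02 m/s and contact force between rod and launcher below 15 N); the arm keeps its last pose, push and grip.
It fails at once if the rod is pulled far beyond the mark, nearly out of the barrel (more than 75 mm) (z of rod in the frame of pump_mouth above -0.02 m).
It fails at once if the rod is forced against the barrel (more than 30 N) (contact force between rod and launcher above 30 N).
It fails at once if the short nose cone, the glass jar or a paint pot is pushed or knocked away (more than 20 mm) (distance of any of cone, jar, pot_a, pot_b from where it was at the start of the episode above 0.02 m).
It also fails if it takes over 58 s, if anything falls off the work surface, if the arm or the gripper's body presses on something with over 40 N, if the wrist force passes 120 N, or if a joint passes its speed limit or range.

## Robot

A 6-joint arm with a two-finger parallel gripper is mounted at the origin on the work surface. World frame = base frame: x ahead of the robot, y to its left, z up, the work surface at z = 0. Lengths are in mm, angles in rad, forces in N, time in s.
With the tool pointing down it reaches from about 250 to 775 mm from the base axis. Payload 4 kg.
Tool frame: the origin (TCP) lies at the very end of the fingers, on their centre line; the grasp point (between the pads) lies 19 mm behind it; z points along the fingers, y is the line along which they close (so a half turn about z gives the same grasp; the last joint's range is limited). The gripper opens to 94 mm and grips with 3 to 60 N. Pads are 16 mm wide; open, the fingers measure 119 mm over their backs; the gripper's body (75 mm by 177 mm) begins 78 mm behind the grasp point.
Start: joints at [-1.423, 0.087, 1.371, -0, 1.684, -0.103], TCP at [136.495, -532.813, 205.506] pointing down, gripper open.
Joint ranges: [-3.1, 3.1], [-0.76, 2.03], [0.27, 2.55], [-1.08, 4.22], [0.17, 2.65], [-2.57, 2.57]. Speed limits (rad/s): [2.79, 2.79, 3.14, 3.14, 3.14, 3.14].

## Interface

Orientations are given as a 3x3 rotation matrix whose columns are the frame's x, y, z axes.
In Python, from workcell import robot, optics gives the robot as it stands.
- The arm moves only by the tool carry_out, never from a script. Its argument "plan" is one flat list of numbers, 5 for each row, row after row: the shift along the world's x, y, z in units of 50 mm (1.0 is 50 mm), then the turn about the world's z in units of 5 degrees (1.0 is 5 degrees), then the closure, from -1 (fully open) to 1 (shut). A call has 1 to 12 rows; each row shifts and turns the commanded pose from where the row before left it; what a row does not reach is not made up. A row lasts 1/8 s, in which the tool goes at most 62.5 mm and 10.7 degrees, less where a joint would pass 70% of its speed; a pose out of reach is approached as far as the arm can. A call is refused whole if a number of a shift passes 1 or a number of a turn 1, either way. A call with a gripper value outside its range is refused whole. The fingers move at their own pace and stop on an object; "squeeze" is the grip in N (left out, the last holds). Time passes only in rows, so rows that do not move let the fingers close. It gives the time, the measured TCP pose, the force, the opening and the grip force at its end, in the units of the state.
- robot.observe(): the state, without advancing time (a new reading comes with each control period).
- optics.camera(name): name is "scene" or "side" or "wrist"; returns the picture (420x560x3 uint8, red, green, blue); there is no depth.
- optics.camera_model(name): a dict with "fx", "fy", "cx", "cy" (pixels), "eye" and "orientation" of the camera in the world. Camera axes: x right, y down, z forward; pixel columns grow to the right and rows downward; lengths in mm; the calibration is good to about 2 mm. A picture is of the moment at which its call begins: read the wrist's pose just before it. camera_model takes no time and is no camera call; for the wrist camera it gives the pose at the moment of the call.
- robot.close_job(): hands the job in; it is judged then, once.
The state is a dict: "time": time; "joints": joint angles; "joint_vel": joint speeds; "tau": joint torques, N m; "eef_pos": TCP position; "orientation": TCP orientation; "ft_force": force on the tool from outside, world axes, zero at the start; "moment": the same for the moment, N m; "opening": finger opening in mm; "finger_force": force on a finger pad.
Only numpy, scipy, OpenCV 4.12 (cv2) and the standard library are available. Lean on these libraries where they do the work, as an engineer would, in place of code of your own. Each camera call takes 0.05 s, during which the arm holds its last target. There are 200 camera calls.

## Working session

There is one attempt and no reset: what is moved stays moved. The work goes in short steps, Python scripts to look and compute and a tool call to move; the robot and the scene stay as the last step left them, time stands still between calls to the robot, and variables do not carry over. Pictures are saved under pics/ and viewed, at most 10 in all, crops included, and the job is handed in when it is done.

Besides the shell and the picture viewer there is one more tool, called by a JSON object that holds its "api" and its "payload", one argument or row to a line. carry_out: Moves the arm, as the interface text tells. Its arguments: {"type":"object","properties":{"plan":{"type":"array"},"squeeze":{"type":"number"}},"required":["plan"]}

```bash
mkdir -p pics; cat > h.py <<'E'
import numpy as np, cv2
from workcell import robot, optics
def save(n,f,crop=None,s=1):
    im=optics.camera(n)
    cv2.imwrite(f'pics/{f}_full.png',im[:,:,::-1])
    if crop: x0,y0,x1,y1=crop; im=im[y0:y1,x0:x1]
    im=cv2.resize(im,None,fx=s,fy=s,interpolation=cv2.INTER_CUBIC)
    cv2.imwrite(f'pics/{f}.png',im[:,:,::-1])
def ray(n,u,v):
    m=optics.camera_model(n);d=np.array([(u-m['cx'])/m['fx'],(v-m['cy'])/m['fy'],1.])
    return np.array(m['eye']),np.array(m['orientation'])@d
def atz(n,u,v,z):
    e,d=ray(n,u,v);return e+d*(z-e[2])/d[2]
def proj(n,P):
    m=optics.camera_model(n);c=np.array(m['orientation']).T@(np.array(P,float)-np.array(m['eye']))
    return np.array([m['fx']*c[0]/c[2]+m['cx'],m['fy']*c[1]/c[2]+m['cy']])
E
python3 - <<'E'
from h import *
print(robot.observe())
for n in('scene','side','wrist'):print(n,optics.camera_model(n))
a=optics.camera('scene');b=optics.camera('side')
cv2.imwrite('pics/scene0.png',a[:,:,::-1]);cv2.imwrite('pics/side0.png',b[:,:,::-1])
E
```

```text
{'time': 0.0, 'joints': array([-1.42307070e+00,  8.79570714e-02,  1.37226831e+00,  1.36327137e-05,
        1.68362840e+00, -1.03090955e-01]), 'joint_vel': array([-0.00070178, -0.00046845, -0.00015971,  0.00089789,  0.00127752,
        0.00011143]), 'tau': array([-3.00744050e-04, -3.40185821e+01, -3.02423573e+01,  7.17488257e-02,
        3.31139588e-02, -1.53741539e-04]), 'eef_pos': array([ 136.42825036, -532.2247194 ,  204.29595399]), 'orientation': array([[ 9.68709735e-01,  2.48196187e-01, -3.19413111e-04],
       [ 2.48196270e-01, -9.68707180e-01,  2.23848527e-03],
       [ 2.46165735e-04, -2.24771962e-03, -9.99997444e-01]]), 'ft_force': array([-0.54202252, -0.30125715, -0.18115491]), 'moment': array([0.06504377, 0.05977966, 0.00476465]), 'finger_force': 0.0, 'opening': 94.20808531698626}
scene {'fx': 518.9331405378443, 'fy': 518.9331405378443, 'cx': 271.9334335300172, 'cy': 219.26326059234538, 'eye': array([1197.74509513, -223.12288554,  864.2645763 ]), 'orientation': array([[ 0.38427948,  0.6674114 , -0.63788033],
       [ 0.92303331, -0.29152302,  0.25104548],
       [-0.01840618, -0.68525642, -0.72806927]])}
side {'fx': 417.8362301073101, 'fy': 417.8362301073101, 'cx': 280.2426257191705, 'cy': 207.60748195691673, 'eye': array([119.68828815, 714.14908329, 549.89236166]), 'orientation': array([[-0.85148721, -0.27118508,  0.44880752],
       [-0.52397895,  0.40674635, -0.74833379],
       [ 0.02038613, -0.87236234, -0.48843459]])}
wrist {'fx': 316.90000228247516, 'fy': 316.90000228247516, 'cx': 275.79154509108, 'cy': 205.52553481241983, 'eye': array([ 204.34133421, -514.26961328,  383.42938293]), 'orientation': array([[ 0.24775741, -0.93941778, -0.23687654],
       [-0.9688203 , -0.240709  , -0.05870606],
       [-0.0018688 ,  0.24403566, -0.96976446]])}
```

View pics/scene0.png

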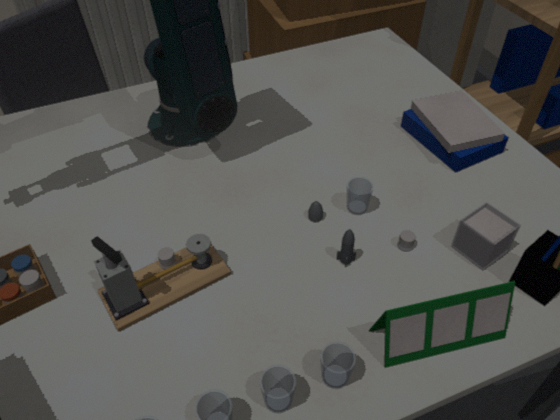

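View pics/side0.png

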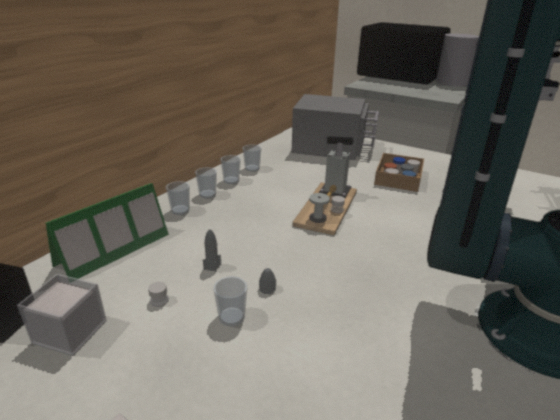

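Scene: the launcher is at lower left (T-bar ~(106,250), pad ~(199,245)), the rocket ~(347,247), cone (316,211), jar (358,196), pot (407,240). Side: pad (319,200), T-bar (340,141), rocket (211,250). I'll enlarge both for pixel reading.

```bash
python3 - <<'E'
import cv2,numpy as np
a=cv2.imread('pics/scene0.png');b=cv2.imread('pics/side0.png')
def c(im,x0,y0,w,h,s,g=1.6):
    return cv2.resize(np.clip(im[y0:y0+h,x0:x0+w]*g,0,255).astype('uint8'),None,fx=s,fy=s,interpolation=cv2.INTER_CUBIC)
o=np.zeros((600,800,3),'uint8')
o[0:300,0:420]=c(a,85,230,140,100,3)
o[0:300,420:800][:, :380]=c(a,300,190,95,75,4)
o[300:600,0:400]=c(b,280,130,100,75+0,4)
o[300:600,420:800]=c(b,185,222,95,75,4)
cv2.imwrite('pics/comp.png',o)
E
```

```text
(no output)
```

View pics/comp.png

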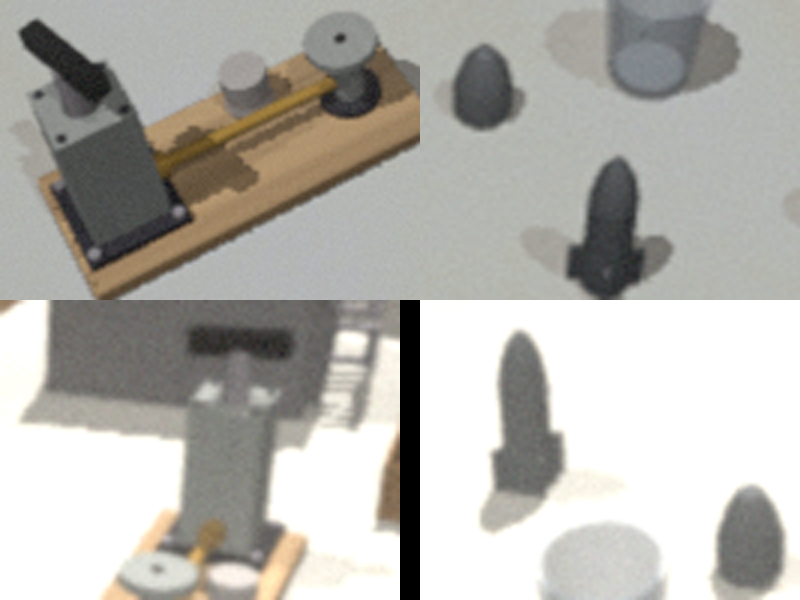

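Readings (full-image px): pad hole at scene (198.3,242.7), side (319.2,197.2). Rocket tip at scene (349.2,229.5), side (210,230). T-bar centre at scene (107,249.3), side (340,140.8).

```bash
cat >> h.py <<'E'
def tri(obs):
    A=np.zeros((3,3));b=np.zeros(3);R=[]
    for n,u,v in obs:
        e,d=ray(n,u,v);d/=np.linalg.norm(d);M=np.eye(3)-np.outer(d,d);A+=M;b+=M@e;R.append((M,e))
    p=np.linalg.solve(A,b);return p.round(1),[round(float(np.linalg.norm(M@(p-e))),1) for M,e in R]
E
python3 - <<'E'
from h import *
np.set_printoptions(precision=1,suppress=True)
for k,s,d,z in [('pad',(198.3,242.7),(319.2,197.2),75+0),('tip',(349.2,229.5),(210,230),95),('tbar',(107,249.3),(340,140.8),165),
  ('cone',(316,201.5),(267.5,269.5),50),('jarbase',(358,207),(231.5,316),0),('potb',(407,236),(158,289),34),('pota',(166,253.5),(338,201),34)]:
    print(k,tri([('scene',)+s,('side',)+d]),atz('scene',*s,z),atz('side',*d,z))
# board edges & fins
for u,v in [(85+40/3,230+183/3),(85+100/3,230+298/3)]:print('boardcorner',atz('scene',u,v,10))
for u,v in [(20,30),(115,88)]:print('bar end',atz('scene',85+(u+10)/3 if u<50 else 85+(u-10)/3,230+v/3,170))
for u,v in [(570,265),(642,268),(606,298)]:print('fin',atz('scene',300+(u-420)/4,190+v/4,13 if v<290 else 0))
for u,v in [(190,343),(292,345)]:print('barside',atz('side',280+u/4,130+(v-300)/4,165))
E
```

```text
pad (array([ 505.1, -111.7,   73.9]), [0.6, 0.6]) [ 506.7 -111.6   75. ] [ 504.  -110.7   75. ]
tip (array([609.5, 173.1,  93.2]), [0.4, 0.4]) [611.2 172.4  95. ] [607.4 174.9  95. ]
tbar (array([ 533.6, -277.8,  163.2]), [0.3, 0.3]) [ 535.6 -277.5  165. ] [ 531.7 -273.9  165. ]
cone (array([472.2, 169. ,  48.4]), [0.0, 0.0]) [473.5 168.2  50. ] [471.1 170.7  50. ]
jarbase (array([485.4, 271.4,   2.4]), [1.6, 1.6]) [484.6 273.8   0. ] [486.1 268.1   0. ]
potb (array([626. , 309.8,  28.7]), [0.4, 0.4]) [629.9 306.8  34. ] [620.6 313.6  34. ]
pota (array([ 480.3, -176.5,   42.4]), [0.6, 0.6]) [ 472.4 -176.3   34. ] [ 486.4 -190.3   34. ]
boardcorner [ 492.5 -325.7   10. ]
boardcorner [ 597.3 -305.8   10. ]
bar end [ 509.9 -292.9  170. ]
bar end [ 572.2 -260.5  170. ]
fin [605.9 155.8  13. ]
fin [622.7 189.5  13. ]
fin [624.3 168.6  -0. ]
barside [ 559.4 -255.1  165. ]
barside [ 501.5 -290.7  165. ]
```

Pad–rod distance is 168 mm against 170 expected, and the measured heights agree within 2 mm. Bar yaw is about 30°. Moving to above the rocket.

{"api": "carry_out", "payload": {
  "plan": [0.5, 0.75, 0, 0, -1, 0.5, 0.75, 0, 0, -1, 0.5, 0.75, 0, 0, -1, 0.5, 0.75, 0, 0, -1, 0.5, 0.75, 0, 0, -1, 0.5, 0.75, 0, 0, -1, 0.5, 0.75, 0, 0, -1, 0.5, 0.75, 0, 0, -1, 0.5, 0.75, 0, 0, -1, 0.5, 0.75, 0, 0, -1, 0.5, 0.75, 0, 0, -1, 0.5, 0.75, 0, 0, -1]
}}

```text
time: 1.6
eef_pos: [436.9, -81.4, 205.1]
orientation: [[0.969, 0.248, -0.001], [0.248, -0.969, -0.0], [-0.001, -0.0, -1.0]]
ft_force: [0.5, -0.1, 0.0]
opening: 93.9
finger_force: 0.0
```

{"api": "carry_out", "payload": {
  "plan": [0.5, 0.75, 0, 0, -1, 0.5, 0.75, 0, 0, -1, 0.5, 0.75, 0, 0, -1, 0.5, 0.75, 0, 0, -1, 0.5, 0.75, 0, 0, -1, 0.5, 0.75, 0, 0, -1, 0.4, 0.6, 0, 0, -1, 0, 0, 0, 0, -1, 0, 0, 0, 0, -1]
}}

```text
time: 2.72
eef_pos: [606.0, 171.7, 204.8]
orientation: [[0.969, 0.248, -0.001], [0.248, -0.969, -0.001], [-0.002, 0.001, -1.0]]
ft_force: [-0.4, 0.4, -0.4]
opening: 94.1
finger_force: 0.0
```

```bash
python3 - <<'E'
from h import *
s=robot.observe();print(s['eef_pos'],s['joints'],s['orientation'])
save('wrist','w1');
print(proj('wrist',(609.5,173.5,95)),proj('wrist',(609.5,173.5,0)),proj('wrist',s['eef_pos']))
E
```

```text
[606.00462974 171.66152411 204.84258066] [ 1.86407055e-01  2.68097251e-01  1.16291930e+00 -6.41635791e-04
  1.71221237e+00  1.50642073e+00] [[ 9.68739556e-01  2.48075496e-01 -1.49022166e-03]
 [ 2.48074326e-01 -9.68740558e-01 -9.27479672e-04]
 [-1.67372314e-03  5.28800513e-04 -9.99998460e-01]]
[275.36053363 198.69842254] [275.4019831  181.33980296] [276.78624385 245.71285556]
```

View pics/w1.png

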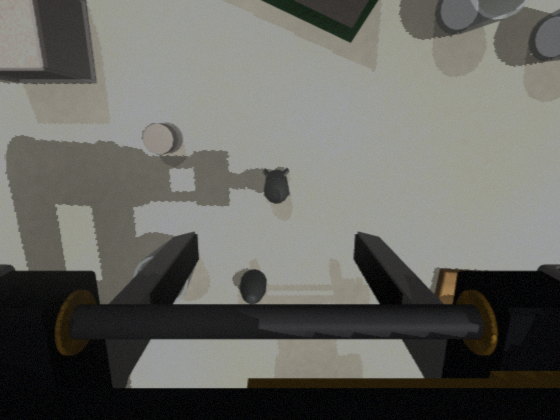

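The rocket tip sits at about (277,200), where the prediction puts it (275,199). Descending to grip it 52 mm above its base.

{"api": "carry_out", "payload": {
  "plan": [0.07, 0.03, -0.43, 0, -1, 0, 0, -0.43, 0, -1, 0, 0, -0.43, 0, -1, 0, 0, -0.43, 0, -1, 0, 0, -0.43, 0, -1, 0, 0, -0.43, 0, -1, 0, 0, -0.43, 0, -1, 0, 0, -0.43, 0, -1, 0, 0, 0, 0, -1, 0, 0, 0, 0, -1]
}}

```text
time: 4.03
eef_pos: [610.5, 173.1, 34.8]
orientation: [[0.969, 0.247, 0.002], [0.247, -0.969, 0.0], [0.002, 0.0, -1.0]]
ft_force: [0.7, 0.9, 0.1]
opening: 93.7
finger_force: 0.0
```

{"api": "carry_out", "payload": {
  "plan": [0, 0, 0, 0, 1, 0, 0, 0, 0, 1, 0, 0, 0, 0, 1, 0, 0, 0, 0, 1, 0, 0, 0, 0, 1, 0, 0, 0, 0, 1, 0, 0, 0, 0, 1, 0, 0, 0, 0, 1],
  "squeeze": 8
}}

```text
time: 5.03
eef_pos: [610.0, 173.7, 33.5]
orientation: [[0.969, 0.248, -0.0], [0.248, -0.969, -0.0], [-0.0, 0.0, -1.0]]
ft_force: [-0.5, 0.0, 1.0]
opening: 25.6
finger_force: 8.0
```

{"api": "carry_out", "payload": {
  "plan": [0, 0, 0.2, 0, 1, 0, 0, 0.4, 0, 1, 0, 0, 0.4, 0, 1, 0, 0, 0.4, 0, 1, 0, 0, 0.4, 0, 1, 0, 0, 0.4, 0, 1, 0, 0, 0.2, 0, 1]
}}

```text
time: 5.9
eef_pos: [610.9, 173.9, 156.5]
orientation: [[0.969, 0.248, 0.004], [0.248, -0.969, 0.001], [0.004, 0.0, -1.0]]
ft_force: [-0.2, -0.6, -1.0]
opening: 25.6
finger_force: 8.0
```

{"api": "carry_out", "payload": {
  "plan": [-0.13, -0.35, 0, 0, 1, -0.2, -0.55, 0, 0, 1, -0.2, -0.55, 0, 0, 1, -0.26, -0.71, 0, 0, 1, -0.26, -0.71, 0, 0, 1, -0.26, -0.71, 0, 0, 1, -0.26, -0.71, 0, 0, 1, -0.2, -0.55, 0, 0, 1, -0.2, -0.55, 0, 0, 1, -0.13, -0.3, 0, 0, 1, 0, 0, 0, 0, 1, 0, 0, 0, 0, 1]
}}

```text
time: 7.4
eef_pos: [505.0, -110.2, 153.3]
orientation: [[0.969, 0.249, -0.0], [0.249, -0.969, 0.001], [-0.0, -0.001, -1.0]]
ft_force: [0.0, 0.4, -1.2]
opening: 25.6
finger_force: 8.0
```

```bash
python3 - <<'E'
from h import *
s=robot.observe();print(s['eef_pos'],s['opening'],s['finger_force'],s['ft_force'])
a=optics.camera('scene');b=optics.camera('side')
cv2.imwrite('pics/s2.png',a[:,:,::-1]);cv2.imwrite('pics/d2.png',b[:,:,::-1])
p=s['eef_pos']
for n in('scene','side'):
    print(n,[proj(n,p+[0,0,dz]).round(1) for dz in(-33.5,61.5)],proj(n,(505.3,-111.5,75)).round(1))
def c(im,x0,y0,w,h,s,g=1.6):
    return cv2.resize(np.clip(im[y0:y0+h,x0:x0+w,::-1]*g,0,255).astype('uint8'),None,fx=s,fy=s,interpolation=cv2.INTER_CUBIC)
cv2.imwrite('pics/comp2.png',np.hstack([c(a,140,130,100,150,4,2.2),c(b,270,110,100,150,4,1.3)]))
E
```

```text
[ 504.9678127  -110.19576566  153.26473607] 25.60049905582872 7.999716064659879 [ 0.01198157  0.43819383 -1.16406945]
scene [array([195.9, 226.9]), array([189.4, 191.6])] [198.1 242.2]
side [array([320. , 180.6]), array([322.8, 143. ])] [318.9 196.9]
```

View pics/comp2.png

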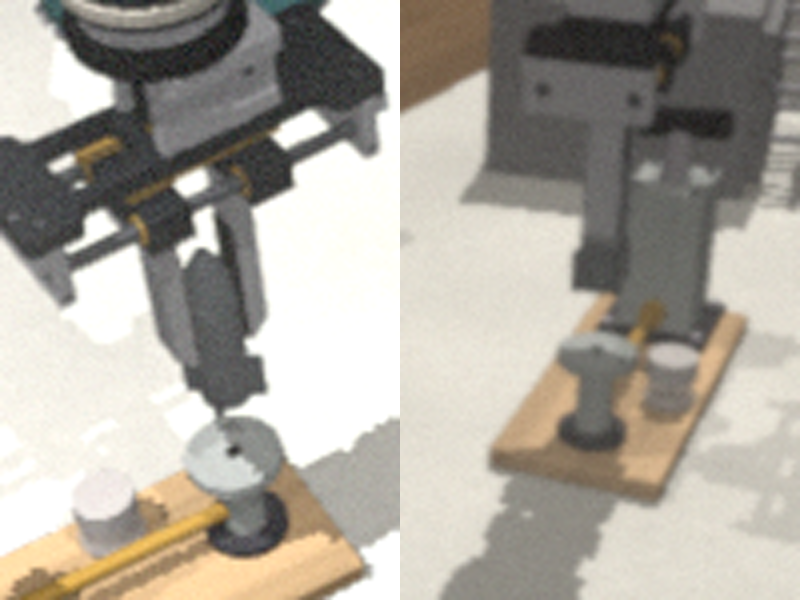

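The rocket hangs straight in the grip: fins' lower edge at scene ~(196,232) and side ~(319.5,182), as predicted, with the pad hole at (198.5,242.5). Lowering onto the pad.

{"api": "carry_out", "payload": {
  "plan": [0.01, -0.03, -0.2, 0, 1, 0, 0, -0.25, 0, 1, 0, 0, -0.2, 0, 1, 0, 0, -0.1, 0, 1, 0, 0, -0.06, 0, 1, 0, 0, -0.04, 0, 1, 0, 0, 0, 0, 1, 0, 0, 0, 0, 1]
}}

```text
time: 8.5
eef_pos: [505.7, -112.4, 111.4]
orientation: [[0.969, 0.248, 0.001], [0.248, -0.969, -0.0], [0.001, 0.0, -1.0]]
ft_force: [0.8, -0.3, -0.8]
opening: 25.9
finger_force: 8.0
```

{"api": "carry_out", "payload": {
  "plan": [0, 0, -0.02, 0, 1, 0, 0, -0.02, 0, 1, 0, 0, 0, 0, 1, 0, 0, 0, 0, 1]
}}

```text
time: 9.0
eef_pos: [505.5, -112.3, 109.0]
orientation: [[0.969, 0.248, -0.0], [0.248, -0.969, -0.0], [-0.0, 0.0, -1.0]]
ft_force: [-0.7, -0.1, -0.6]
opening: 25.8
finger_force: 8.0
```

```bash
python3 - <<'E'
from h import *
s=robot.observe();print(s['eef_pos'],s['ft_force'])
E
```

```text
[ 505.48583043 -112.32444487  108.97976257] [-0.65429403 -0.05749314 -0.64886282]
```

{"api": "carry_out", "payload": {
  "plan": [0, 0, -0.02, 0, 1, 0, 0, 0, 0, 1, 0, 0, 0, 0, 1]
}}

```text
time: 9.38
eef_pos: [505.7, -112.4, 108.4]
orientation: [[0.969, 0.248, 0.001], [0.248, -0.969, -0.0], [0.0, 0.0, -1.0]]
ft_force: [-0.6, 0.8, 2.1]
opening: 25.9
finger_force: 8.0
```

Contact (+2 N). Releasing gently.

{"api": "carry_out", "payload": {
  "plan": [0, 0, 0, 0, 0.4, 0, 0, 0, 0, 0.35, 0, 0, 0, 0, 0.3, 0, 0, 0, 0, 0.2, 0, 0, 0, 0, 0.2]
}}

```text
time: 10.0
eef_pos: [505.5, -112.3, 108.0]
orientation: [[0.969, 0.248, -0.0], [0.248, -0.969, -0.0], [-0.0, 0.0, -1.0]]
ft_force: [-0.2, -0.6, 0.6]
opening: 37.9
finger_force: 0.0
```

```bash
python3 - <<'E'
from h import *
s=robot.observe();print(s['eef_pos'],s['opening'],s['finger_force'],s['ft_force'])
a=optics.camera('scene');b=optics.camera('side')
def c(im,x0,y0,w,h,s,g=1.6):
    return cv2.resize(np.clip(im[y0:y0+h,x0:x0+w,::-1]*g,0,255).astype('uint8'),None,fx=s,fy=s,interpolation=cv2.INTER_CUBIC)
cv2.imwrite('pics/comp3.png',np.hstack([c(a,150,170,80,120,5,2.2),c(b,285,120,80,120,5,1.3)]))
for n in('scene','side'):print(n,[proj(n,(505.3,-111.5,z)).round(1) for z in(75,170)])
E
```

```text
[ 505.47866226 -112.31324668  107.95162823] 37.885257160913106 0.0 [-0.19738485 -0.60940692  0.60646354]
scene [array([198.1, 242.2]), array([192. , 209.2])]
side [array([318.9, 196.9]), array([321.5, 161. ])]
```

View pics/comp3.png

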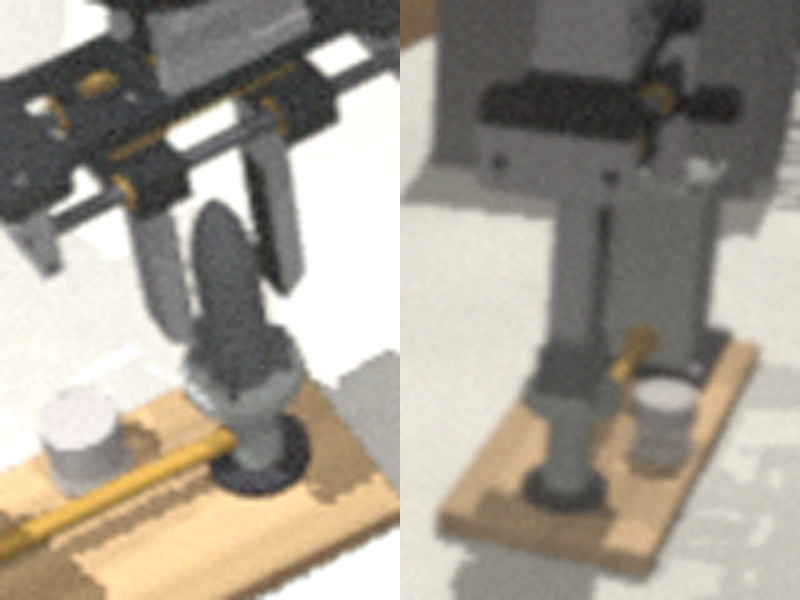

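The rocket stands upright and free on the pad, tip at scene ~(192.6,211) against a prediction of (192,209). Rising and going above the T-bar.

{"api": "carry_out", "payload": {
  "plan": [0, 0, 0, 0, 0, 0, 0, 0.1, 0, -0.3, 0, 0, 0.3, 0, -1, 0, 0, 0.4, 0, -1, 0, 0, 0.4, 0, -1, 0, 0, 0.4, 0, -1, 0, 0, 0.4, 0, -1, 0, 0, 0.2, 0, -1, 0, 0, 0, 0, -1]
}}

```text
time: 11.22
eef_pos: [506.0, -112.5, 219.3]
orientation: [[0.969, 0.248, 0.002], [0.248, -0.969, -0.001], [0.002, 0.001, -1.0]]
ft_force: [-1.4, 0.4, -1.3]
opening: 94.0
finger_force: 0.0
```

{"api": "carry_out", "payload": {
  "plan": [0.08, -0.44, 0, 0.5, -1, 0.08, -0.48, 0, 0.5, -1, 0.08, -0.48, 0, 0.5, -1, 0.08, -0.48, 0, 0.5, -1, 0.08, -0.48, 0, 0.5, -1, 0.08, -0.48, 0, 0.5, -1, 0.1, -0.48, 0, 0, -1, 0, 0, 0, 0, -1, 0, 0, 0, 0, -1]
}}

```text
time: 12.35
eef_pos: [534.2, -277.4, 217.3]
orientation: [[0.871, 0.491, -0.001], [0.491, -0.871, 0.001], [-0.0, -0.002, -1.0]]
ft_force: [-0.3, -1.1, 0.4]
opening: 94.1
finger_force: 0.0
```

```bash
python3 - <<'E'
from h import *
s=robot.observe();print(s['eef_pos'],s['orientation'],s['ft_force'])
print(optics.camera_model('wrist'))
im=optics.camera('wrist')
cv2.imwrite('pics/w4_full.png',im[:,:,::-1])
im=np.clip(im*1.8,0,255).astype('uint8')[120:290,180:380]
cv2.imwrite('pics/w4.png',cv2.resize(im,None,fx=3.5,fy=3.5,interpolation=cv2.INTER_CUBIC)[:,:,::-1])
print(proj('wrist',(534.5,-278,174)),proj('wrist',s['eef_pos']))
E
```

```text
[ 534.18727645 -277.4452904   217.28613662] [[ 8.71326244e-01  4.90702787e-01 -1.16234205e-03]
 [ 4.90704028e-01 -8.71325319e-01  1.32101522e-03]
 [-3.64552202e-04 -1.72140116e-03 -9.99998452e-01]] [-0.31553775 -1.0645409   0.4265139 ]
{'fx': 316.90000228247516, 'fy': 316.90000228247516, 'cx': 275.79154509108, 'cy': 205.52553481241983, 'eye': array([ 595.42101029, -242.27641944,  396.35053496]), 'orientation': array([[ 0.49030254, -0.84485855, -0.21405009],
       [-0.87155058, -0.47577256, -0.11849072],
       [-0.00173126,  0.24465178, -0.96960946]])}
[278.11876615 224.77042848] [277.49760224 246.51982143]
```

View pics/w4.png

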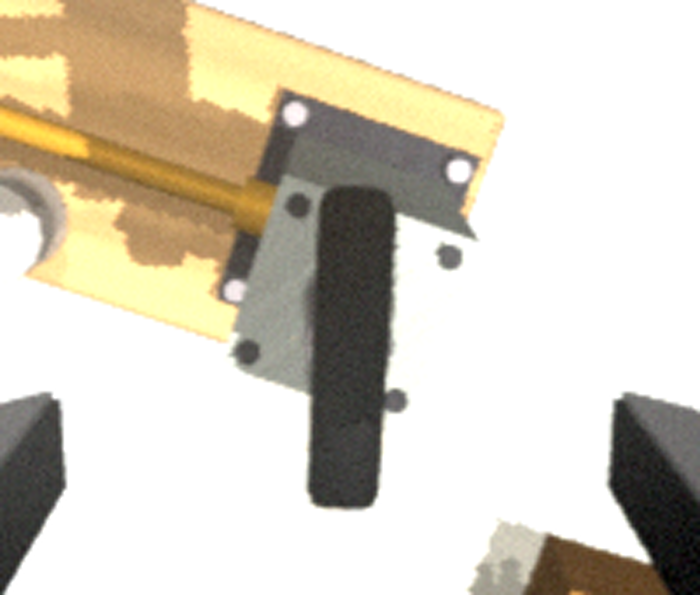

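The bar runs from zoom (357,200) to (343,505). The barrel's four top screws are at zoom (298,206), (450,257), (395,401) and (247,352).

```bash
python3 - <<'E'
from h import *
np.set_printoptions(precision=1,suppress=True)
f=lambda u,v:(180+u/3.5,120+v/3.5)
a=atz('wrist',*f(357,200),174);b=atz('wrist',*f(343,505),174)
print(a,b,(a+b)/2,np.linalg.norm(a-b),np.degrees(np.arctan2(*(a-b)[1::-1])))
S=[atz('wrist',*f(*q),126) for q in[(298,206),(450,257),(395,401),(247,352)]]
print(np.array(S),np.mean(S,0),np.linalg.norm(S[0]-S[1]),np.linalg.norm(S[1]-S[2]))
d=S[0]-S[1];print('launcher +y dir',d/np.linalg.norm(d))
print('tool x yaw',29.4)
E
```

```text
[ 566.6 -263.   174. ] [ 507.1 -293.4  174. ] [ 536.8 -278.2  174. ] 66.88071095283398 27.055383666221747
[[ 552.  -255.6  126. ]
 [ 559.3 -294.8  126. ]
 [ 519.8 -301.9  126. ]
 [ 512.7 -262.4  126. ]] [ 536.  -278.7  126. ] 39.90897153499518 40.13921909353464
launcher +y dir [-0.2  1.   0. ]
tool x yaw 29.4
```

{"api": "carry_out", "payload": {
  "plan": [0.04, -0.02, -0.2, -0.45, -1, 0, 0, -0.3, 0, -1, 0, 0, -0.3, 0, -1, 0, 0, -0.2, 0, -1, 0, 0, -0.14, 0, -1, 0, 0, 0, 0, -1, 0, 0, 0, 0, -1]
}}

```text
time: 13.28
eef_pos: [536.7, -279.5, 161.6]
orientation: [[0.89, 0.456, 0.001], [0.456, -0.89, -0.001], [0.0, 0.001, -1.0]]
ft_force: [0.2, 0.6, 0.3]
opening: 94.0
finger_force: 0.0
```

{"api": "carry_out", "payload": {
  "plan": [0, 0, 0, 0, 0, 0, 0, 0, 0, 0.3, 0, 0, 0, 0, 0.45, 0, 0, 0, 0, 0.55, 0, 0, 0, 0, 0.6, 0, 0, 0, 0, 0.65, 0, 0, 0, 0, 0.7, 0, 0, 0, 0, 0.75, 0, 0, 0, 0, 0.8, 0, 0, 0, 0, 1, 0, 0, 0, 0, 1],
  "squeeze": 5
}}

```text
time: 14.65
eef_pos: [536.5, -279.3, 161.0]
orientation: [[0.89, 0.456, 0.0], [0.456, -0.89, -0.0], [-0.0, 0.0, -1.0]]
ft_force: [-0.3, -0.5, 0.5]
opening: 19.0
finger_force: 5.0
```

```bash
python3 - <<'E'
from h import *
s=robot.observe();print(s['eef_pos'],s['opening'],s['finger_force'],s['ft_force'],s['moment'])
y=s['orientation'][:,1];print('along closing',s['ft_force']@y,'y',y)
E
```

```text
[ 536.4878027  -279.32449882  161.0154705 ] 19.022555744579627 5.0000229477882385 [-0.33682177 -0.47038223  0.53774887] [-0.01243812  0.02540671 -0.00866888]
along closing 0.26519081551421025 y [ 4.55835316e-01 -8.90064129e-01  1.03619487e-04]
```

{"api": "carry_out", "payload": {
  "plan": [0, 0, 0, 0, 1, 0, 0, 0, 0, 1, 0, 0, 0, 0, 1, 0, 0, 0, 0, 1],
  "squeeze": 12
}}

```text
time: 15.15
eef_pos: [536.5, -279.3, 161.0]
orientation: [[0.89, 0.456, 0.0], [0.456, -0.89, -0.0], [-0.0, 0.0, -1.0]]
ft_force: [0.4, 1.1, -0.2]
opening: 17.9
finger_force: 12.0
```

```bash
python3 - <<'E'
from h import *
s=robot.observe();print(s['eef_pos'],s['opening'],s['finger_force'],s['ft_force'],s['moment'])
print(proj('wrist',(536,-278.7,174)))
im=optics.camera('wrist');b=optics.camera('side');a=optics.camera('scene')
def c(im,x0,y0,w,h,s,g=1.6):
    return cv2.resize(np.clip(im[y0:y0+h,x0:x0+w,::-1]*g,0,255).astype('uint8'),None,fx=s,fy=s,interpolation=cv2.INTER_CUBIC)
cv2.imwrite('pics/comp5.png',np.vstack([c(im,200,170,160,100,5,2.2)[:, :800][:300],np.hstack([c(b,300,110,80,60,5,1.4),c(a,70,200,80,60,5,2)])]))
E
```

```text
[ 536.48431574 -279.304451    161.00448391] 17.880515014031694 12.000012248754501 [ 0.35497725  1.12618837 -0.19964655] [-0.00724931  0.00505651 -0.02134341]
[276.11493114 255.21978275]
```

View pics/comp5.png

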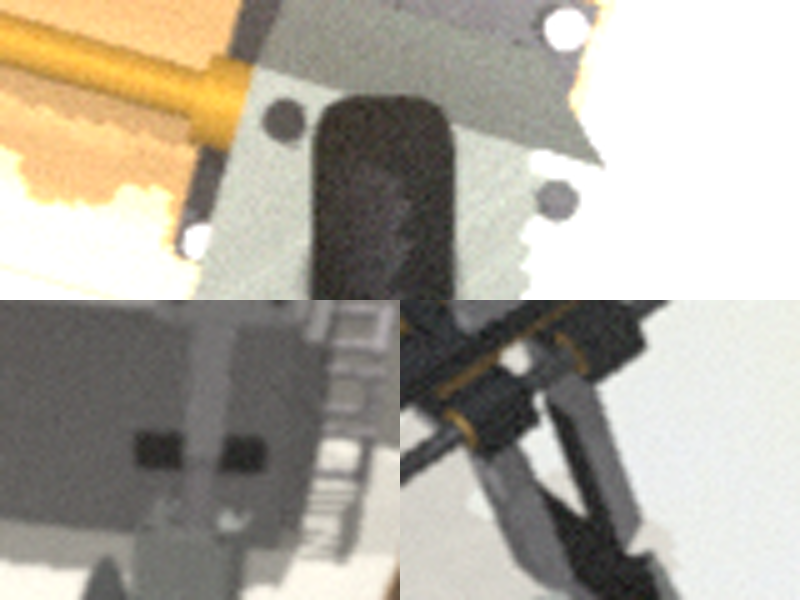

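The fingers straddle the bar and hold it (side: bar at lower-left panel y≈450). Squeezing a little more to seat it, since the opening is still above 16 mm.

{"api": "carry_out", "payload": {
  "plan": [0, 0, 0, 0, 1, 0, 0, 0, 0, 1, 0, 0, 0, 0, 1, 0, 0, 0, 0, 1, 0, 0, 0, 0, 1, 0, 0, 0, 0, 1],
  "squeeze": 20
}}

```text
time: 16.05
eef_pos: [536.7, -279.5, 161.4]
orientation: [[0.89, 0.456, 0.001], [0.456, -0.89, -0.001], [0.0, 0.001, -1.0]]
ft_force: [0.2, -0.1, 2.2]
opening: 15.8
finger_force: 49.2
```

{"api": "carry_out", "payload": {
  "plan": [0, 0, 0, 0, 1, 0, 0, 0, 0, 1]
}}

```text
time: 16.3
eef_pos: [536.7, -279.4, 161.4]
orientation: [[0.89, 0.456, 0.001], [0.456, -0.89, -0.001], [0.0, 0.001, -1.0]]
ft_force: [0.1, -0.7, 3.5]
opening: 15.6
finger_force: 49.2
```

```bash
python3 - <<'E'
from h import *
s=robot.observe();print(s['opening'],s['finger_force'],s['ft_force'],s['moment'])
E
```

```text
15.570954960498097 49.23590239137411 [ 0.08424105 -0.70326505  3.46581402] [-0.13687965 -0.10577617 -0.014758  ]
```

{"api": "carry_out", "payload": {
  "plan": [0, 0, 0, 0, 1, 0, 0, 0, 0, 1, 0, 0, 0, 0, 1],
  "squeeze": 12
}}

```text
time: 16.68
eef_pos: [536.6, -279.1, 161.7]
orientation: [[0.89, 0.456, 0.001], [0.456, -0.89, 0.0], [0.001, 0.0, -1.0]]
ft_force: [-0.2, 0.9, 5.6]
opening: 15.9
finger_force: 25.6
```

```bash
python3 - <<'E'
from h import *
s=robot.observe();print(s['opening'],s['finger_force'],s['ft_force'],s['moment'])
E
```

```text
15.936533315436794 25.64497645944357 [-0.21543092  0.91230336  5.64585312] [ 0.15028468  0.05848408 -0.02728224]
```

The upward push and raised finger force look like a wedge on the bar's upper edge, so the grip is too high. Regripping about 6 mm lower.

{"api": "carry_out", "payload": {
  "plan": [0, 0, 0, 0, 0.5, 0, 0, 0, 0, 0.3, 0, 0, 0, 0, 0.3, 0, 0, -0.06, 0, 0.3, 0, 0, -0.06, 0, 0.3, 0, 0, 0, 0, 0.3, 0, 0, 0, 0, 0.3],
  "squeeze": 5
}}

```text
time: 17.55
eef_pos: [536.5, -279.3, 154.9]
orientation: [[0.89, 0.456, -0.0], [0.456, -0.89, 0.0], [-0.0, -0.0, -1.0]]
ft_force: [-0.8, -0.0, -0.0]
opening: 33.1
finger_force: 0.0
```

{"api": "carry_out", "payload": {
  "plan": [0, 0, 0, 0, 0.5, 0, 0, 0, 0, 0.6, 0, 0, 0, 0, 0.7, 0, 0, 0, 0, 0.8, 0, 0, 0, 0, 1, 0, 0, 0, 0, 1, 0, 0, 0, 0, 1, 0, 0, 0, 0, 1]
}}

```text
time: 18.55
eef_pos: [536.5, -279.3, 155.2]
orientation: [[0.89, 0.456, 0.0], [0.456, -0.89, -0.0], [0.0, 0.0, -1.0]]
ft_force: [0.3, 0.8, 1.1]
opening: 19.5
finger_force: 5.0
```

```bash
python3 - <<'E'
from h import *
s=robot.observe();print(s['opening'],s['finger_force'],s['ft_force'],s['moment'])
E
```

```text
19.51262209558656 5.001131817698479 [0.31107803 0.81345636 1.07265928] [ 0.00726999 -0.01567162 -0.00295484]
```

19.5 mm is the 20 mm rod itself: it reaches up into the bar, as the light bump in the first side crop shows, and earlier the tips were sliding off its top edge. I'll go a bit lower so the pads hold that hub fully.

{"api": "carry_out", "payload": {
  "plan": [0, 0, 0, 0, 0.4, 0, 0, 0, 0, 0.3, 0, 0, -0.07, 0, 0.3, 0, 0, -0.07, 0, 0.3, 0, 0, 0, 0, 0.5, 0, 0, 0, 0, 0.7, 0, 0, 0, 0, 1, 0, 0, 0, 0, 1, 0, 0, 0, 0, 1, 0, 0, 0, 0, 1],
  "squeeze": 5
}}

```text
time: 19.8
eef_pos: [536.4, -279.3, 147.9]
orientation: [[0.89, 0.456, -0.0], [0.456, -0.89, 0.0], [-0.0, -0.0, -1.0]]
ft_force: [0.5, 0.2, -1.7]
opening: 19.7
finger_force: 5.0
```

{"api": "carry_out", "payload": {
  "plan": [0, 0, 0, 0, 1, 0, 0, 0, 0, 1, 0, 0, 0, 0, 1, 0, 0, 0, 0, 1],
  "squeeze": 15
}}

```text
time: 20.3
eef_pos: [536.5, -279.3, 148.0]
orientation: [[0.89, 0.456, 0.0], [0.456, -0.89, -0.0], [0.0, 0.0, -1.0]]
ft_force: [1.0, 0.2, -1.5]
opening: 19.5
finger_force: 15.0
```

```bash
python3 - <<'E'
from h import *
s=robot.observe();print(s['opening'],s['finger_force'],s['ft_force'],s['moment'])
E
```

```text
19.457652007627022 14.998573064804077 [ 1.04377104  0.20443566 -1.47219352] [ 0.04619389  0.01314893 -0.0094329 ]
```

Solid grip now (19.5 mm, 15 N). Drawing up the first 12 mm and checking forces.

{"api": "carry_out", "payload": {
  "plan": [0, 0, 0.03, 0, 1, 0, 0, 0.05, 0, 1, 0, 0, 0.05, 0, 1, 0, 0, 0.05, 0, 1, 0, 0, 0.05, 0, 1, 0, 0, 0.01, 0, 1, 0, 0, 0, 0, 1]
}}

```text
time: 21.18
eef_pos: [536.5, -279.3, 160.0]
orientation: [[0.89, 0.456, -0.0], [0.456, -0.89, -0.0], [-0.0, 0.0, -1.0]]
ft_force: [-0.5, -0.6, -2.4]
opening: 19.4
finger_force: 15.0
```

```bash
python3 - <<'E'
from h import *
s=robot.observe();print(s['eef_pos'],s['opening'],s['finger_force'],s['ft_force'],s['moment'])
E
```

```text
[ 536.48254508 -279.31000437  160.00946887] 19.402026440394113 14.998534619808197 [-0.5464542  -0.58987254 -2.42622976] [-0.03209869  0.00515663 -0.01837589]
```

Only the rod's weight (about 2 N) and no side load. Drawing the remaining 34 mm.

{"api": "carry_out", "payload": {
  "plan": [0, 0, 0.05, 0, 1, 0, 0, 0.08, 0, 1, 0, 0, 0.08, 0, 1, 0, 0, 0.08, 0, 1, 0, 0, 0.08, 0, 1, 0, 0, 0.08, 0, 1, 0, 0, 0.08, 0, 1, 0, 0, 0.07, 0, 1, 0, 0, 0.05, 0, 1, 0, 0, 0.03, 0, 1, 0, 0, 0, 0, 1, 0, 0, 0, 0, 1]
}}

```text
time: 22.68
eef_pos: [536.4, -279.3, 193.8]
orientation: [[0.89, 0.456, -0.0], [0.456, -0.89, 0.0], [-0.0, -0.0, -1.0]]
ft_force: [-0.2, -0.6, -1.0]
opening: 19.3
finger_force: 15.0
```

{"api": "carry_out", "payload": {
  "plan": [0, 0, 0, 0, 1, 0, 0, 0, 0, 1, 0, 0, 0, 0, 1, 0, 0, 0, 0, 1]
}}

```text
time: 23.18
eef_pos: [536.5, -279.3, 194.0]
orientation: [[0.89, 0.456, 0.0], [0.456, -0.89, -0.0], [-0.0, 0.0, -1.0]]
ft_force: [-0.1, -0.4, -0.9]
opening: 19.2
finger_force: 15.0
```

```bash
python3 - <<'E'
from h import *
s=robot.observe();print(s['eef_pos'],s['opening'],s['finger_force'],s['ft_force'],s['moment'],s['orientation'][:,2])
b=optics.camera('side');a=optics.camera('scene')
def c(im,x0,y0,w,h,s,g=1.6):
    return cv2.resize(np.clip(im[y0:y0+h,x0:x0+w,::-1]*g,0,255).astype('uint8'),None,fx=s,fy=s,interpolation=cv2.INTER_CUBIC)
cv2.imwrite('pics/comp6.png',np.hstack([c(b,285,90,100,150,4,1.4),c(a,60,190,100,150,4,2),]))
cv2.imwrite('pics/s6.png',a[:,:,::-1])
E
```

```text
[ 536.49809493 -279.30800895  194.00927   ] 19.19199448805713 14.998598992824554 [-0.13162534 -0.40008583 -0.87550537] [-0.06737543 -0.03865193 -0.01886169] [ 3.28463469e-05 -1.06494061e-04 -9.99999994e-01]
```

View pics/comp6.png

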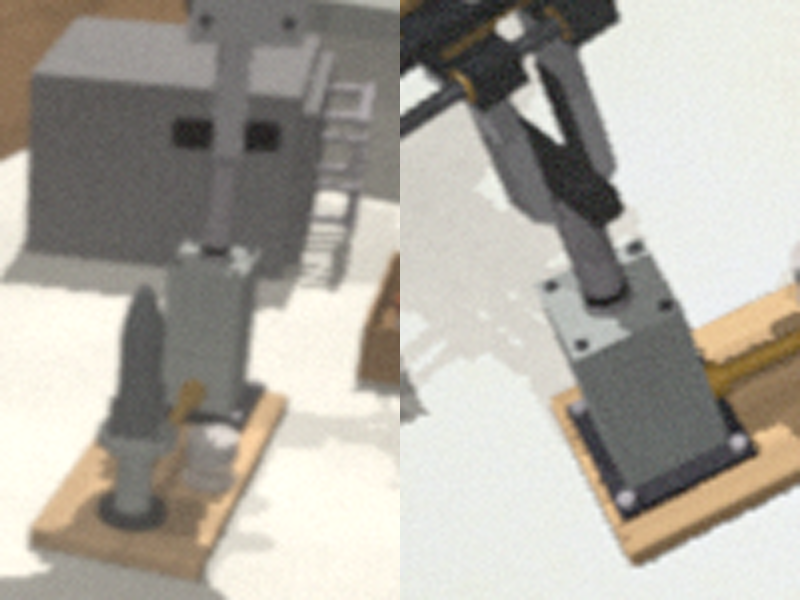

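```bash
python3 - <<'E'
from h import *
s=robot.observe();print(s['time'],s['opening'],s['ft_force'],s['moment'])
for L in(0,35,40,45,50):print(L,proj('side',(536,-278.7,165+L)).round(1),'mouth',proj('scene',(536,-278.7,125)).round(1),'ringtop',proj('scene',(536,-278.7,90+L)).round(1))
E
```

```text
23.275 19.31060942634629 [-0.28383584 -0.18132675 -1.69693171] [ 0.0152573   0.02835257 -0.02237106]
0 [339.3 140. ] mouth [111.8 263.7] ringtop [116.4 275.4]
35 [340.5 127.3] mouth [111.8 263.7] ringtop [111.8 263.7]
40 [340.6 125.5] mouth [111.8 263.7] ringtop [111.2 262. ]
45 [340.8 123.6] mouth [111.8 263.7] ringtop [110.5 260.3]
50 [341.  121.8] mouth [111.8 263.7] ringtop [109.8 258.6]
```

{"api": "carry_out", "payload": {
  "plan": [0, 0, 0, 0, 1, 0, 0, 0, 0, 1, 0, 0, 0, 0, 1, 0, 0, 0, 0, 1, 0, 0, 0, 0, 1, 0, 0, 0, 0, 1, 0, 0, 0, 0, 1, 0, 0, 0, 0, 1]
}}

```text
time: 24.28
eef_pos: [536.5, -279.3, 194.0]
orientation: [[0.89, 0.456, 0.0], [0.456, -0.89, -0.0], [-0.0, 0.0, -1.0]]
ft_force: [-1.1, 0.3, -2.7]
opening: 19.4
finger_force: 15.0
```

```bash
python3 - <<'E'
from h import *
s=robot.observe();print(s['time'],s['opening'],s['finger_force'],s['ft_force'],s['moment'])
b0=cv2.imread('pics/side0.png');b=optics.camera('side')[:,:,::-1]
# bar pixels: dark columns left and right of finger
for n,im in(('0',b0),('now',b)):
    g=im.mean(2)
    for x0,x1 in((330,336),(347,353)):
        p=g[100:160,x0:x1].mean(1);k=np.where(p<0.5*(p.min()+np.median(p)))[0];print(n,x0,100+k.min(),100+k.max(),p.min())
E
```

```text
24.275 19.438019562556633 14.99858245253563 [-1.11792833  0.2911991  -2.65758096] [-0.06973367  0.01702405 -0.0089568 ]
0 330 137 143 29.777777777777782
0 347 137 144 32.22222222222222
now 330 120 126 26.88888888888889
now 347 120 127 26.611111111111114
```

The bar rose 17 px in the side view, which is about 46 mm of lift. That matches the TCP's 46 mm, so there is no slip and the grip is steady. Handing in.

```bash
python3 -c "
from workcell import robot
print(robot.close_job())"
```

```text
the job is handed in; nothing more can be done
None
```

The rocket stands free on the launch pad and the rod is held about 46 mm up with its dark ring just clear of the barrel; the job is handed in with no verdict shown, and the final grip is on the rod's 20 mm hub at and just under the T-bar, not on the bar's faces.

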